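# Work the spatula out of the covered utensil tray

### The arm

A 6-joint arm with a two-finger parallel gripper is mounted at the origin on a cart in front of the work surface, level with it; the furniture and walls round the work are solid. World frame = base frame: x ahead of the robot, y to its left, z up, the work surface at z = 0. Lengths are in m, angles in degrees, forces in N, time in s.
With the tool pointing down it reaches from about 0.4 to 0.825 m from the base axis. Payload 7 kg.
Tool frame: the origin (TCP) lies midway between the tips of the shut fingers; the grasp point (between the pads) lies 19 mm behind it; z points along the fingers, y is the line along which they close (so a half turn about z gives the same grasp; the last joint's range is limited). The gripper opens to 88 mm and grips with 3 to 60 N. Pads are 19 mm wide; open, the fingers measure 130 mm over their backs; the gripper's body (78 mm by 193 mm) begins 47 mm behind the grasp point.
Start: joints at [16.507, 20.546, 0.682, 0, -70.136, -16.507], TCP at [0.675, -0, 0.227] pointing down, gripper open.
Joint ranges: [-176.03, 176.03], [-82.01, 121.73], [-58.28, 71.71], [-173.87, 95.51], [-174.79, -0.11], [-173.66, 173.66]. Speed limits (degrees/s): [136.94, 136.94, 172.46, 180, 180, 180].

### API

Orientations are given as [roll, pitch, yaw] about the fixed x, y, z axes, in that order (R = Rz(yaw) Ry(pitch) Rx(roll)).
In Python, from plant import r gives the robot as it stands. The module is installed in compiled form; this text tells all that it offers.
- The arm moves only by the tool play_rows, never from a script. Its argument "rows" is a list of rows, each an object with "slide": the shift along the tool's x, y, z as a fraction of full scale, a list of three; "delta_rot": the turn, a rotation vector about the tool's x, y, z as a fraction of full scale, a list of three; "fingers": the opening, from -1 (shut) to 1 (fully open). In form: [{"slide": [x, y, z], "delta_rot": [rx, ry, rz], "fingers": fingers}, ...]. A call has 1 to 8 rows; each row shifts and turns the commanded pose from where the row before left it, along the tool's axes as they then stand; what a row does not reach is not made up. Full scale, the value 1, is 0.15 m for a shift and 0.08 rad for a turn. A row lasts 1/8 s, in which the tool goes at most 62.5 mm and 10.7 degrees, less where a joint would pass 70% of its speed; a pose out of reach is approached as far as the arm can. A call with a number of a shift or a turn outside -1 to 1 is refused whole. A call with a gripper value outside its range is refused whole. The fingers move at their own pace and stop on an object; "squeeze" is the grip in N (left out, the last holds). Time passes only in rows, so rows that do not move let the fingers close. It gives the time, the measured TCP pose, the force, the opening and the grip force at its end, in the units of the state.
- r.get_state(): the state, without advancing time (a new reading comes with each control period).
- r.capture(name): name is "scene" or "side" or "wrist"; returns a dict with "image" (384x512x3 uint8, blue, green, red), "fx", "fy", "cx", "cy" (pixels), "R" (3x3) and "t" (3): a world point X has camera coordinates R X + t; the wrist camera has in their place "T_tool_cam" (4x4, takes a point from camera to tool coordinates, whose origin is the TCP and whose axes are the flange's). Camera axes: x right, y down, z forward; pixel columns grow to the right and rows downward; lengths in m; the calibration is good to about 2 mm. The wrist camera is an equidistant fisheye: a pixel r from the principal point sees the ray r / f radians off the axis. A picture is of the moment at which its call begins: read the wrist's pose just before it. There is no depth.
- r.close_job(): hands the job in; it is judged then, once.
The state is a dict: "time_s": time; "joints": joint angles; "qd": joint speeds; "joint_torque": joint torques, N m; "tcp_pos": TCP position; "eef_rot": TCP orientation; "contact_force": force on the tool from outside, world axes, zero at the start; "moment": the same for the moment, N m; "gripper_width": finger opening in m; "gripper_force": force on a finger pad.
Only numpy, scipy, OpenCV 4.12 (cv2) and the standard library are available. Lean on these libraries where they do the work, as an engineer would, in place of code of your own. Each camera call takes 0.05 s, during which the arm holds its last target. There are 200 camera calls.

### The job

Take the spatula out of the utensil tray: it is longer than the gap between the two clear covers, so slide it deeper under the left cover, tilt its handle up through the gap and draw it out diagonally. Finish still holding it in the gripper, at rest in the air above the tray, every part of it well clear of the covers (a hand's breadth, say 10 cm, is plenty). Leave the other things on the worktop where they stand.

Things in the scene. Friction and masses are not known exactly. Their poses are not given: they have to be found in the camera images.
- tray: Fixed wooden utensil tray, 212 mm wide (own x), 402 mm long (own y, roughly across the robot's front, +y to the left), 60 mm tall. Origin: centre of its underside. Grey floor and light walls 6 mm thick; inside 200 mm wide, 390 mm long (own y -195 to +195 mm). Fixed milky clear plates 4 mm thick roof its two ends, underside 50 mm above the tray's floor, top 60 mm above the worktop.
- opening (a point): Centre of the gap between the two clear covers, level with their top, at own y -37.5 mm of the tray; axes as the tray's. The gap is 185 mm long (tray y) and 200 mm wide (full inner width): shorter than the spatula, which lies under both covers at the start.
- left_edge (a point): Middle of the left cover's edge at the gap (own y +55 mm of the tray), on its top face, marked by a dark strip. The left cover runs from here to the tray's left end (140 mm of room under it).
- right_edge (a point): Middle of the right cover's edge at the gap (own y -130 mm of the tray), on its top face, marked by a dark strip. The right cover runs from here to the tray's right end (65 mm of room under it).
- spatula_grip (a point): Point on the axis of the loose spatula's round dark wooden handle (19 mm thick), near its balance point, seen through the gap. The spatula (300 mm long, about 70 g) lies flat on the tray's floor along the tray's y, blade to the left. Axes: x from handle to blade, z up as it lies. From here along x: handle -90 to +60 mm, 6 mm shaft to +120, blade to +210 mm. The axis is 10 mm above the underside.
- spatula_tip (a point): Middle of the front edge of the spatula's flat steel blade (90 mm long, 65 mm wide, 3 mm thick, at the spatula's underside): 210 mm from spatula_grip along the spatula's x and 8.5 mm below it as it lies; same axes.
- spatula_butt (a point): Rear end of the spatula's handle on its axis, 90 mm behind spatula_grip; same axes.
- spice_jar_1: Bystander, to be left alone: spice jar with red lid, 45 mm wide, 106 mm tall, behind the tray. Origin: centre of its underside.
- lemon_1: Bystander, to be left alone: lemon, 70x58x56 mm, right rear. Origin: centre of its underside.
- mug_1: Bystander, to be left alone: small white mug, 64x91 mm, 51 mm tall, at the right front. Origin: centre of its underside.
- tin_1: Bystander, to be left alone: green and gold food tin, 57 mm wide, 72 mm tall, at the left front. Origin: centre of its underside.
- mill_2: Bystander, to be left alone: glass salt shaker with grey top, 44 mm wide, 90 mm tall, at the far right front. Origin: centre of its underside.

How it is judged (in metres and radians):
On the way:
1. one end of the spatula is up through the opening while the other end is still below the covers (((height (world z) of spatula_butt above 0.068 m and height (world z) of spatula_tip below 0.052 m) or (height (world z) of spatula_tip above 0.068 m and height (world z) of spatula_butt below 0.052 m))).
At the end, for the whole second after the job is handed in: The spatula is held by the fingers (over 1 N), at rest (under 0.05 m/s), both its ends and its grip point more than 10 cm above the worktop (4 cm above the covers), grip point within 25 cm horizontally of the centre of the opening, touching neither the tray nor a bystander (height (world z) of each of spatula_tip, spatula_butt, spatula_grip above 0.1 m and horizontal distance between spatula_grip and opening below 0.25 m and contact force between the fingers and spatula above 1 N and contact force between spatula and tray below 0.1 N and linear speed of spatula below 0.05 m/s and contact force between spatula and spice_jar_1 below 0.1 N and contact force between spatula and lemon_1 below 0.1 N and contact force between spatula and mug_1 below 0.1 N and contact force between spatula and tin_1 below 0.1 N and contact force between spatula and mill_2 below 0.1 N); the arm keeps its last pose, push and grip.
It fails at once if a bystander is moved more than 3 cm (distance of any of spice_jar_1, lemon_1, mug_1, tin_1, mill_2 from where it was at the start of the episode above 0.03 m).
It also fails if it takes over 42 s, if anything falls off the work surface, if the arm or the gripper's body presses on something with over 40 N, if the wrist force passes 120 N, or if a joint passes its speed limit or range.

## Working session

There is one attempt and no reset: what is moved stays moved. The work goes in short steps, Python scripts to look and compute and a tool call to move; the robot and the scene stay as the last step left them, time stands still between calls to the robot, and variables do not carry over. Pictures are saved under pics/ and viewed, at most 10 in all, crops included, and the job is handed in when it is done.

Besides the shell and the picture viewer there is one more tool, called after "Request:" by a JSON object that holds its "api" and its "payload". play_rows: Moves the arm, as the interface text tells. Shift numbers are shares of 0.15 m and turn numbers shares of 0.08 rad, none past 1 either way. Its arguments: {"type":"object","properties":{"rows":{"type":"array"},"squeeze":{"type":"number"}},"required":["rows"]}

```bash
mkdir -p pics
cat > h.py <<'E'
from plant import r
import cv2, numpy as np
from scipy.spatial.transform import Rotation as Ro
def pix(c,X):
    p=c["R"]@np.array(X,float)+np.ravel(c["t"]); return [round(float(c["fx"]*p[0]/p[2]+c["cx"]),1),round(float(c["fy"]*p[1]/p[2]+c["cy"]),1)]
def world(c,u,v,z):
    R=np.array(c["R"]);t=np.ravel(c["t"]); o=-R.T@t; d=R.T@np.array([(u-c["cx"])/c["fx"],(v-c["cy"])/c["fy"],1]); return o+d*(z-o[2])/d[2]
E
python3 - <<'E'
from h import *
s=r.get_state();print(s)
ims=[]
for n in("scene","side"):
    c=r.capture(n); print(n,-np.array(c["R"]).T@np.ravel(c["t"]),c["fx"]);np.save(n+".npy",{k:v for k,v in c.items()},allow_pickle=True)
    cv2.imwrite(f"pics/{n}0.png",cv2.resize(c["image"],(800,600),interpolation=cv2.INTER_CUBIC))
E
```

```text
{'time_s': 0.0, 'joints': array([ 1.65066192e+01,  2.05901725e+01,  6.33719761e-01, -2.03322452e-02,
       -7.01359462e+01, -1.65099782e+01]), 'qd': array([ 0.04728003,  0.02949343, -0.02621297,  0.04194653, -0.03396259,
        0.03906581]), 'joint_torque': array([-8.00930356e-04, -5.82726967e+01,  2.93058443e+01,  6.99745238e+00,
        6.93249181e-03, -2.06530804e-04]), 'tcp_pos': array([ 6.74507373e-01, -2.98912379e-05,  2.25635864e-01]), 'eef_rot': array([ 1.79905978e+02, -7.93510100e-03, -9.00102766e+01]), 'contact_force': array([-0.22080471, -0.29849899, -0.42159185]), 'moment': array([-0.01820594, -0.00796524,  0.01908445]), 'gripper_force': 0.0, 'gripper_width': 0.08764927891404209}
scene [ 0.50568923 -1.44265208  1.15342118] 428.99546659605
side [ 0.26672447 -1.1285082   0.90955715] 399.7706932282615
```

View pics/scene0.png

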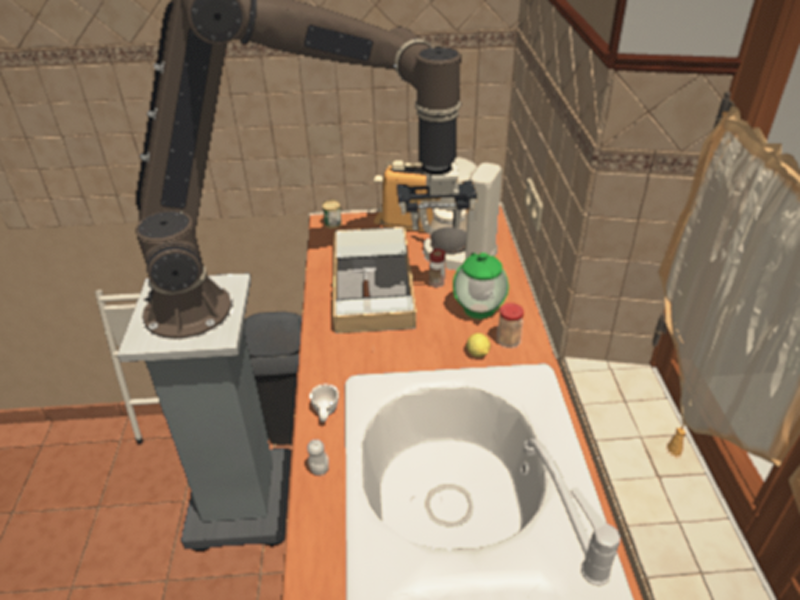

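View pics/side0.png

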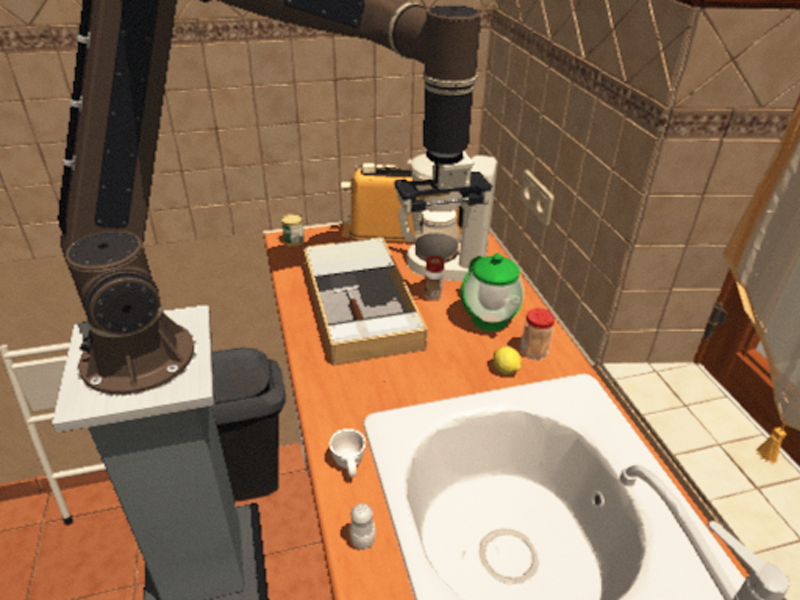

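The tray sits at about (373,280) in scene and (362,300) in side (800x600 pixels). The spatula handle shows in the gap, and the jar stands right behind the tray. I'll enlarge both and take a wrist view.

Run:
```python
from h import *
a=np.load("scene.npy",allow_pickle=True).item();b=np.load("side.npy",allow_pickle=True).item()
A=a["image"][140:215,205:285];B=b["image"][145:235,185:281]
cv2.imwrite("pics/crop.png",np.hstack([cv2.resize(A,(400,375),interpolation=cv2.INTER_CUBIC),cv2.resize(B,(400,375),interpolation=cv2.INTER_CUBIC)]))
w=r.capture("wrist");np.save("wrist.npy",w,allow_pickle=True);print(w["T_tool_cam"],w["fx"],w["cx"],w["cy"])
cv2.imwrite("pics/wrist0.png",cv2.resize(w["image"],(800,600),interpolation=cv2.INTER_CUBIC))
```

```text
[[ 3.79251690e-04 -9.52808161e-01 -3.03572833e-01  8.17413617e-02]
 [ 9.99999465e-01  6.92480864e-05  1.03194790e-03  3.69402456e-04]
 [-9.62226538e-04 -3.03573062e-01  9.52807678e-01 -1.58532770e-01]
 [ 0.00000000e+00  0.00000000e+00  0.00000000e+00  1.00000000e+00]] 297.3186396354542 253.82766560140806 194.31743749624107
```

View pics/crop.png

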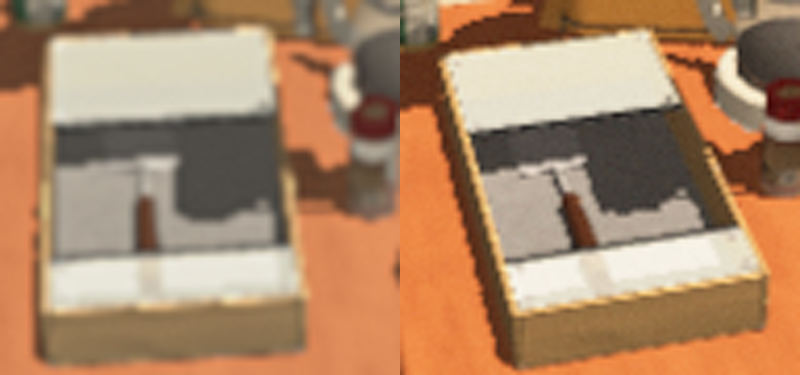

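View pics/wrist0.png

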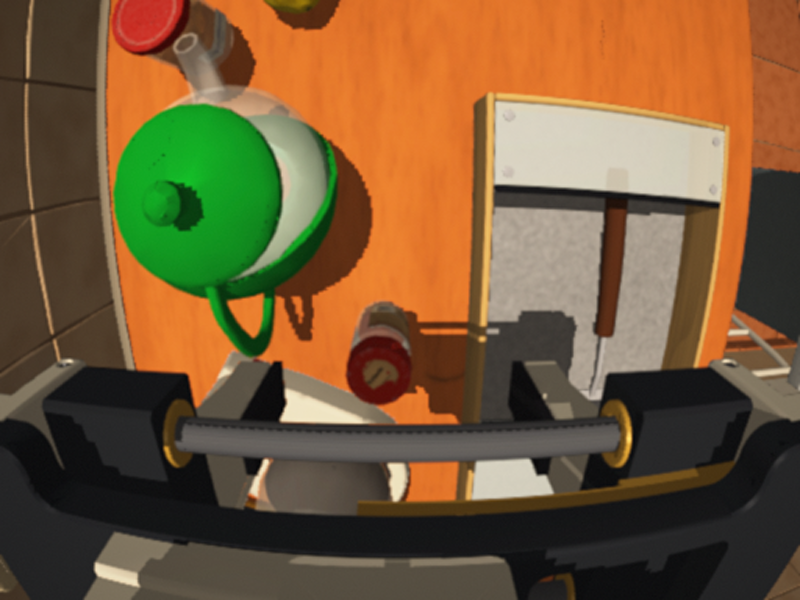

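The wrist view is the sharpest. The handle axis runs from (617,198) to (606,334), where it meets the shaft. The right cover edge runs (495,186)-(722,206), with tray corners at about (490,95) and (727,126). In crop A the cover edges are at y≈123 (left) and 250 (right). Next I'll turn these into positions.

```bash
cat >> h.py <<'E'
def wworld(w,s,u,v,z):
    x=(u-w["cx"])/w["fx"];y=(v-w["cy"])/w["fy"];th=np.hypot(x,y);d=np.array([x/th*np.sin(th),y/th*np.sin(th),np.cos(th)])
    R=Ro.from_euler("xyz",s["eef_rot"],degrees=True).as_matrix();T=np.array(w["T_tool_cam"])
    o=R@T[:3,3]+s["tcp_pos"];d=R@T[:3,:3]@d;return o+d*(z-o[2])/d[2]
E
python3 - <<'E'
from h import *
np.set_printoptions(precision=4,suppress=True)
w=np.load("wrist.npy",allow_pickle=True).item();s=r.get_state()
for n,u,v,z in [("Rrear corner",490,95,.06),("Rfront corner",728,126,.06),("Redge rear",495,187,.06),("Redge front",721,206,.06),("h at edge",617,198,.016),("h end+60",606,334,.016),("rear wall",469,460,.06),("jar lid",380,370,.106)]:
    print(n,wworld(w,s,u/1.5625,v/1.5625,z))
a=np.load("scene.npy",allow_pickle=True).item();b=np.load("side.npy",allow_pickle=True).item()
fa=lambda x,y,z:world(a,205+x/5-.4,140+y/5-.4,z);fb=lambda x,y,z:world(b,185+(x-400)/4.1667-.4,145+y/4.1667-.4,z)
for n,pa,pb,z in [("Ledge front",(55,128),(470,134),.06),("Ledge rear",(273,118),(680,106),.06),("Redge f",(50,259),(506,261),.06),("Redge r",(288,248),(742,232),.06),("Rcorner f",(45,312),(515,313),.06),("Rcorner r",(304,297),(768,274),.06),("Lcorner f",(48,36),(443,57),.06),("Lcorner r",(272,28),(654,30),.06),("h at edge",(147,250),(586,245),.016),("h end",(146,196),(571,194),.016)]:
    print(n,fa(*pa,z),fb(*pb,z))
E
```

```text
Rrear corner [ 0.6092 -0.1297  0.06  ]
Rfront corner [ 0.4014 -0.1316  0.06  ]
Redge rear [ 0.6046 -0.0644  0.06  ]
Redge front [ 0.404  -0.0635  0.06  ]
h at edge [ 0.4859 -0.0588  0.016 ]
h end+60 [0.4817 0.0648 0.016 ]
rear wall [0.611  0.1637 0.06  ]
jar lid [0.6848 0.0531 0.106 ]
Ledge front [0.4066 0.1233 0.06  ] [0.4089 0.124  0.06  ]
Ledge rear [0.6001 0.1206 0.06  ] [0.6046 0.1236 0.06  ]
Redge f [ 0.4041 -0.0629  0.06  ] [ 0.4083 -0.0653  0.06  ]
Redge r [ 0.5992 -0.0661  0.06  ] [ 0.6062 -0.0745  0.06  ]
Rcorner f [ 0.4009 -0.1302  0.06  ] [ 0.4038 -0.1315  0.06  ]
Rcorner r [ 0.6071 -0.13    0.06  ] [ 0.6109 -0.1333  0.06  ]
Lcorner f [0.3988 0.2747 0.06  ] [0.4044 0.2609 0.06  ]
Lcorner r [0.6097 0.2683 0.06  ] [0.6144 0.2626 0.06  ]
h at edge [ 0.4827 -0.0025  0.016 ] [ 0.4868 -0.005   0.016 ]
h end [0.4838 0.0743 0.016 ] [0.4894 0.0716 0.016 ]
```

Heights, sizes and the three views agree. The tray is at about (0.505, 0.0655) with yaw 0, the gap spans y −0.064 to 0.121, and the spatula is at x≈0.484 with its grip near y 0.006 and about 2° yaw. Moving above the handle.

Request:
{"api": "play_rows", "payload": {"rows": [{"slide": [-0.01, 0.317, 0.15], "delta_rot": [0, 0, -0.1], "fingers": 1}, {"slide": [-0.01, 0.317, 0.15], "delta_rot": [0, 0, -0.1], "fingers": 1}, {"slide": [-0.01, 0.317, 0.15], "delta_rot": [0, 0, -0.1], "fingers": 1}, {"slide": [-0.01, 0.317, 0.15], "delta_rot": [0, 0, -0.1], "fingers": 1}, {"slide": [0, 0, 0], "delta_rot": [0, 0, 0], "fingers": 1}, {"slide": [0, 0, 0], "delta_rot": [0, 0, 0], "fingers": 1}], "squeeze": 30}}

```text
time_s: 0.9
tcp_pos: [0.4855, 0.0039, 0.1372]
eef_rot: [-179.9, 0.0, -88.1]
contact_force: [0.5, -0.3, 0.2]
gripper_width: 0.0876
gripper_force: 0.0
```

Run:
```python
from h import *
s=r.get_state();print(s["tcp_pos"],s["eef_rot"])
w=r.capture("wrist");np.save("wrist1.npy",{**w,"s":s},allow_pickle=True)
cv2.imwrite("pics/wrist1.png",cv2.resize(w["image"],(800,600),interpolation=cv2.INTER_CUBIC))
```

```text
[0.48551075 0.00394419 0.13722242] [-1.79921391e+02  5.69755597e-03 -8.81286922e+01]
```

View pics/wrist1.png

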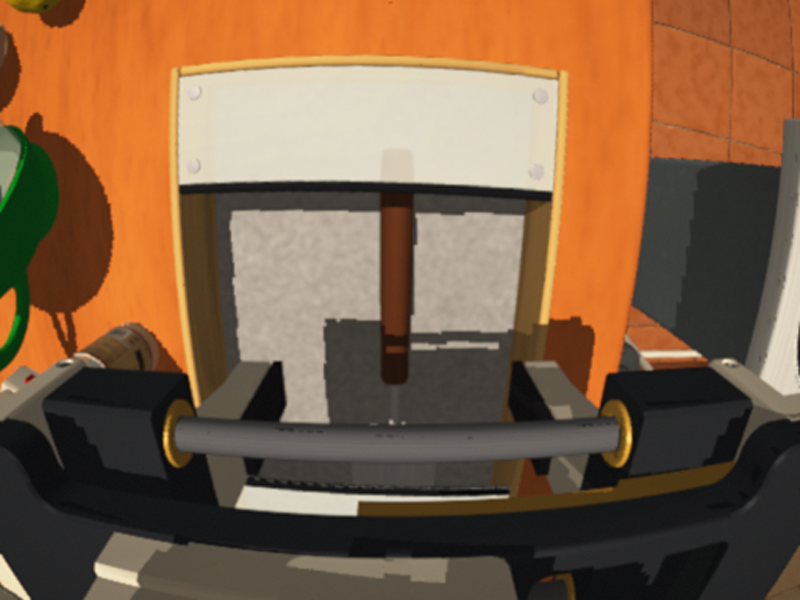

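The handle runs straight between the fingers. Its butt shows through the right cover at (397,150) and the shaft end is at (395,382). The cover edges are at rows ~189 (right) and ~487 (left).

Run:
```python
from h import *
np.set_printoptions(precision=4,suppress=True)
w=np.load("wrist1.npy",allow_pickle=True).item();s=w["s"]
for n,u,v,z in [("butt",397,151,.020),("hend",395,381,.016),("mid",396.5,265,.02),("Redge",390,194,.06),("Ledge",400,481,.06),("Rc",172,68,.06),("Rcf",567,71,.06)]:
    print(n,wworld(w,s,u/1.5625,v/1.5625,z))
```

```text
butt [ 0.4877 -0.0833  0.02  ]
hend [0.4841 0.0661 0.016 ]
mid [ 0.4857 -0.0146  0.02  ]
Redge [ 0.4905 -0.0605  0.06  ]
Ledge [0.4791 0.1168 0.06  ]
Rc [ 0.6101 -0.1314  0.06  ]
Rcf [ 0.4012 -0.132   0.06  ]
```

Handle length measures 149 mm (150 given) and the gap edges agree. Descending to TCP z≈0.010 and closing.

Request:
{"api": "play_rows", "payload": {"rows": [{"slide": [-0.02, 0, 0.25], "delta_rot": [0, 0, 0], "fingers": 1}, {"slide": [0, 0, 0.25], "delta_rot": [0, 0, 0], "fingers": 1}, {"slide": [0, 0, 0.23], "delta_rot": [0, 0, 0], "fingers": 1}, {"slide": [0, 0, 0.11], "delta_rot": [0, 0, 0], "fingers": 1}, {"slide": [0, 0, 0], "delta_rot": [0, 0, 0], "fingers": 1}, {"slide": [0, 0, 0], "delta_rot": [0, 0, 0], "fingers": -1}, {"slide": [0, 0, 0], "delta_rot": [0, 0, 0], "fingers": -1}, {"slide": [0, 0, 0], "delta_rot": [0, 0, 0], "fingers": -1}], "squeeze": 30}}

```text
time_s: 1.95
tcp_pos: [0.4852, 0.0069, 0.0113]
eef_rot: [-179.9, 0.0, -88.2]
contact_force: [0.1, 0.6, -0.2]
gripper_width: 0.0635
gripper_force: 0.0
```

Request:
{"api": "play_rows", "payload": {"rows": [{"slide": [0, 0, 0], "delta_rot": [0, 0, 0], "fingers": -1}, {"slide": [0, 0, 0], "delta_rot": [0, 0, 0], "fingers": -1}, {"slide": [0, 0, 0], "delta_rot": [0, 0, 0], "fingers": -1}, {"slide": [0, 0, 0], "delta_rot": [0, 0, 0], "fingers": -1}]}}

```text
time_s: 2.45
tcp_pos: [0.4846, 0.0067, 0.0105]
eef_rot: [180.0, -0.0, -88.2]
contact_force: [0.8, 0.4, 0.1]
gripper_width: 0.0231
gripper_force: 0.4
```

Request:
{"api": "play_rows", "payload": {"rows": [{"slide": [0, 0, 0], "delta_rot": [0, 0, 0], "fingers": -1}, {"slide": [0, 0, 0], "delta_rot": [0, 0, 0], "fingers": -1}, {"slide": [0, 0, 0], "delta_rot": [0, 0, 0], "fingers": -1}, {"slide": [0, 0, -0.03], "delta_rot": [0, 0, 0], "fingers": -1}, {"slide": [0, 0, 0], "delta_rot": [0, 0, 0], "fingers": -1}]}}

```text
time_s: 3.08
tcp_pos: [0.4848, 0.0068, 0.0154]
eef_rot: [-180.0, 0.0, -88.2]
contact_force: [1.1, -0.1, -0.6]
gripper_width: 0.0184
gripper_force: 29.9
```

Held at 30 N. Now sliding 33 mm under the left cover, then tilting 12° while rising.

Request:
{"api": "play_rows", "payload": {"rows": [{"slide": [-0.11, 0, 0], "delta_rot": [0, 0, 0], "fingers": -1}, {"slide": [-0.11, 0, 0], "delta_rot": [0, 0, 0], "fingers": -1}, {"slide": [0, 0, 0], "delta_rot": [0, 0, 0], "fingers": -1}, {"slide": [0, 0, 0], "delta_rot": [0, 0, 0], "fingers": -1}]}}

```text
time_s: 3.58
tcp_pos: [0.4834, 0.0401, 0.015]
eef_rot: [180.0, -0.0, -88.1]
contact_force: [-0.3, 1.0, -1.5]
gripper_width: 0.0184
gripper_force: 29.9
```

Request:
{"api": "play_rows", "payload": {"rows": [{"slide": [0, 0, -0.07], "delta_rot": [0, 0.655, 0], "fingers": -1}, {"slide": [0, 0, -0.07], "delta_rot": [0, 0.655, 0], "fingers": -1}, {"slide": [0, 0, -0.07], "delta_rot": [0, 0.655, 0], "fingers": -1}, {"slide": [0, 0, -0.07], "delta_rot": [0, 0.655, 0], "fingers": -1}, {"slide": [0, 0, 0], "delta_rot": [0, 0, 0], "fingers": -1}, {"slide": [0, 0, 0], "delta_rot": [0, 0, 0], "fingers": -1}]}}

```text
time_s: 4.32
tcp_pos: [0.4831, 0.0427, 0.0565]
eef_rot: [180.0, -12.0, -88.2]
contact_force: [-0.5, 0.3, -1.1]
gripper_width: 0.0182
gripper_force: 29.9
```

Run:
```python
from h import *
np.set_printoptions(precision=4,suppress=True)
s=r.get_state();print(s["tcp_pos"],s["eef_rot"],s["contact_force"],Ro.from_euler("xyz",s["eef_rot"],degrees=True).as_matrix())
w=r.capture("wrist");b=r.capture("side")
cv2.imwrite("pics/tilt.png",np.hstack([cv2.resize(w["image"],(400,300)),cv2.resize(b["image"][130:226,180:308],(400,300),interpolation=cv2.INTER_CUBIC)]))
```

```text
[0.4831 0.0427 0.0565] [179.9628 -11.9568 -88.1749] [-0.5063  0.2949 -1.0904] [[ 0.0312 -0.9995  0.0059]
 [-0.9778 -0.0317 -0.2071]
 [ 0.2072  0.0006 -0.9783]]
```

View pics/tilt.png

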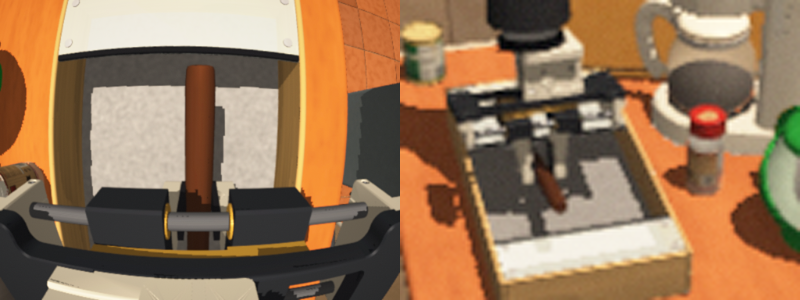

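The butt is up through the gap at (200,68) in the left half, clear of the right edge, and there is no contact force. By pose, butt z≈0.08 and tip z≈0.01. Drawing out along the axis.

Request:
{"api": "play_rows", "payload": {"rows": [{"slide": [0.21, 0, -0.01], "delta_rot": [0, 0, 0], "fingers": -1}, {"slide": [0.21, 0, 0], "delta_rot": [0, 0, 0], "fingers": -1}, {"slide": [0.21, 0, 0], "delta_rot": [0, 0, 0], "fingers": -1}, {"slide": [0.21, 0, 0], "delta_rot": [0, 0, 0], "fingers": -1}, {"slide": [0.21, 0, 0], "delta_rot": [0, 0, 0], "fingers": -1}, {"slide": [0, 0, 0], "delta_rot": [0, 0, 0], "fingers": -1}, {"slide": [0, 0, 0], "delta_rot": [0, 0, 0], "fingers": -1}]}}

```text
time_s: 5.3
tcp_pos: [0.4882, -0.1109, 0.0909]
eef_rot: [180.0, -12.0, -88.2]
contact_force: [0.1, 0.1, 0.1]
gripper_width: 0.0184
gripper_force: 29.9
```

Request:
{"api": "play_rows", "payload": {"rows": [{"slide": [0.04, 0, -0.196], "delta_rot": [0, 0, 0], "fingers": -1}, {"slide": [0.04, 0, -0.196], "delta_rot": [0, 0, 0], "fingers": -1}, {"slide": [0.04, 0, -0.196], "delta_rot": [0, 0, 0], "fingers": -1}, {"slide": [0.0, 0, -0.2], "delta_rot": [0, -0.655, 0], "fingers": -1}, {"slide": [-0.05, 0, -0.2], "delta_rot": [0, -0.655, 0], "fingers": -1}, {"slide": [-0.1, 0, -0.1], "delta_rot": [0, -0.655, 0], "fingers": -1}, {"slide": [-0.1, 0, 0], "delta_rot": [0, -0.655, 0], "fingers": -1}, {"slide": [-0.05, 0, 0], "delta_rot": [0, 0, 0], "fingers": -1}]}}

```text
time_s: 6.3
tcp_pos: [0.4866, -0.052, 0.2514]
eef_rot: [-180.0, 0.0, -88.2]
contact_force: [0.5, -0.0, -0.2]
gripper_width: 0.0183
gripper_force: 29.9
```

Request:
{"api": "play_rows", "payload": {"rows": [{"slide": [0, 0, 0], "delta_rot": [0, 0, 0], "fingers": -1}, {"slide": [0, 0, 0], "delta_rot": [0, 0, 0], "fingers": -1}, {"slide": [0, 0, 0], "delta_rot": [0, 0, 0], "fingers": -1}, {"slide": [0, 0, 0], "delta_rot": [0, 0, 0], "fingers": -1}]}}

```text
time_s: 6.8
tcp_pos: [0.4864, -0.0528, 0.2513]
eef_rot: [180.0, -0.0, -88.2]
contact_force: [0.2, 0.6, -0.9]
gripper_width: 0.0183
gripper_force: 29.9
```

Run:
```python
from h import *
s=r.get_state();print(s["tcp_pos"],s["eef_rot"],s["gripper_force"])
b=r.capture("side")
cv2.imwrite("pics/end.png",cv2.resize(b["image"],(800,600),interpolation=cv2.INTER_CUBIC))
```

```text
[ 0.48644895 -0.0527832   0.25132296] [ 1.79980510e+02 -1.43628551e-02 -8.81703565e+01] 29.9379962682724
```

View pics/end.png

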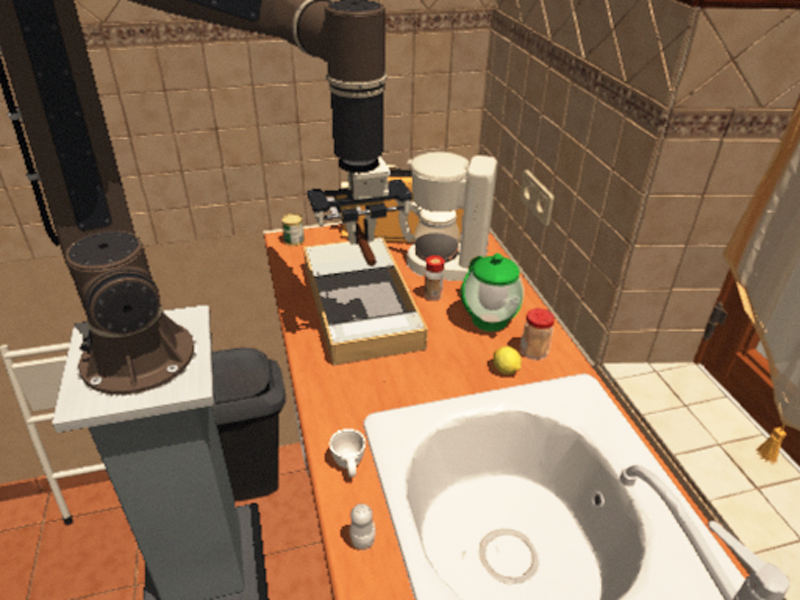

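The spatula's handle is visible in the gripper at (368,248), held level about 0.25 m up. The tray is empty and every bystander is where it was. Handing in.

```bash
python3 -c "
from plant import r
print(r.close_job())"
```

```text
the job is handed in; nothing more can be done
None
```

The spatula is out of the tray and the job is handed in: the arm holds it level and at rest about 0.25 m above the worktop, the other things look unmoved in the last picture, and no verdict was returned.

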